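# Advance the dividing fixture three clicks and hold

### The job

Unlock the dividing fixture by pushing its sprung mushroom plunger all the way down, so that it catches and stays down. Then turn the fixture's bar knob clockwise (seen from above) by three clicks, to the third stop and not on to the fourth, and finish while still gripping the knob there: do not let go of it. Leave the steel block and the bunch of ring gauges beside the fixture where they lie.

Things in the scene. Friction and masses are not known exactly. Their poses are not given: they have to be found in the camera images.
- dividing_fixture: Dividing fixture screwed to the bench: steel base plate 120 x 220 x 12 mm, origin at the centre of its underside, y along its long side, z up. At x = 0 the knob's axis stands at y = -50 mm, the lock plunger at y = +50 mm. Heights: pin wheel (84 mm across, round the knob) 36 mm, guide arm (y -78 to -106 mm) 52 mm, detent block (x 47 to 60 mm) 40 mm, plunger's housing (42 x 44 mm) 50 mm
- knob_grip (a point): Point on the knob's axis at the height to grip, 78 mm above the bench. The knob is an upright black bar 52 mm long (this point's x) and 14 mm thick (its y), from 56 to 92 mm above the bench, on a 13 mm stem; the point turns with it. Free room above
- index_knob (a joint): Turn of the knob in rad, 0 at the start, growing clockwise seen from above. Spring detents every 0.393 rad (22.5 degrees): stops at 0, 0.393, 0.785, 1.178 (the third, wanted), 1.571... Leaving a stop takes about 0.25 N m; past mid-way the knob snaps to the next stop and stays there. While the plunger is up the knob is locked (some 0.02 rad of play)
- plunger_top (a point): Centre of the top face of the lock plunger, a black mushroom cap 30 mm across, 72 mm above the bench when up and 60 mm when fully down; it is pushed straight down, with closed fingertips for instance
- lock_plunger (a joint): Stroke of the lock plunger in m: 0 = up (locked), 0.012 = fully down on a rigid stop (knob free). Pushing takes about 2 N at first and 8 N shortly before the end, where it catches and stays down; released before about 0.010 it springs back up
- steel_block: Bystander: polished steel block 62 x 62 x 19 mm lying on the bench beyond the plunger end of the fixture, origin at the centre of its underside
- ring_gauge: Bystander: bunch of ring gauges on a wire loop, 71 x 74 x 25 mm, lying on the bench beyond the knob end of the fixture, origin at the middle of its underside

How it is judged:
By the outcome, as a careful person would: the job done as asked, in the order asked, and still so for the second after the job is handed in, while the arm keeps its last pose, push and grip.
It also fails if it takes over 45 s, if anything falls off the work surface, if the arm or the gripper's body presses on something with over 40 N, if the wrist force passes 120 N, or if a joint passes its speed limit or range.

### The arm

A 6-joint arm with a two-finger parallel gripper is mounted at the origin on a cart in front of the work surface, level with it; the furniture and walls round the work are solid. World frame = base frame: x ahead of the robot, y to its left, z up, the work surface at z = 0. Lengths are in m, angles in rad, forces in N, time in s.
With the tool pointing down it reaches from about 0.35 to 0.85 m from the base axis. Payload 8.1 kg.
Tool frame: the origin (TCP) lies between the finger pads, 19 mm behind the fingertips; this is the grasp point; z points along the fingers, y is the line along which they close (so a half turn about z gives the same grasp; the last joint's range is limited). The gripper opens to 93 mm and grips with 3 to 60 N. Pads are 15 mm wide; open, the fingers measure 128 mm over their backs; the gripper's body (75 mm by 188 mm) begins 65 mm behind the grasp point.
Start: joints at [-1.188, 0.13, 1.488, -0, 1.523, -0.085], TCP at [0.271, -0.536, 0.237] pointing down, gripper open.
Joint ranges: [-2.96, 2.96], [-0.89, 2.26], [0.02, 2.5], [-1.34, 4.48], [0, 2.73], [-2.66, 2.66]. Speed limits (rad/s): [2.39, 2.39, 2.79, 3.14, 3.14, 3.14].

### API

Orientations are given as a unit quaternion [x, y, z, w].
In Python, from plant import r, imaging, telemetry gives the robot as it stands (r), with the cameras (imaging) and the readings (telemetry).
- The arm moves only by the tool send_path, called after "Request:" as name([rows], argument=value, ...), one row to a line, values as JSON. Schema: {"type":"object","properties":{"motion":{"type":"array","items":{"type":"array","items":{"type":"number"},"minItems":6,"maxItems":6},"minItems":1,"maxItems":12},"finger_gap":{"type":"number"},"clamp_n":{"type":"number"},"only":{"type":"string"},"quiet":{"type":"boolean"},"lines":{"type":"string"}},"required":["motion"],"additionalProperties":false}. motion is a list of rows, 1 to 12 of them, each of 6 numbers: dx, dy, dz in fractions of the full range, 1 being 750 mm, then a rotation vector rx, ry, rz in parts of the range, where 1.0 means 2 rad; each row is the pose to reach, as a shift and turn from the pose commanded when the call began, along the tool's axes at that moment; what a row does not reach only later rows make up. A row lasts 1/10 s, in which the tool goes at most 0.05 m and 0.15 rad, less where a joint would pass 70% of its speed; a pose out of reach is approached as far as the arm can. finger_gap is the finger opening in m, set as the call begins (left out keeps the last). The fingers move at their own pace and stop on an object; clamp_n is the grip in N (left out, the last holds). Time passes only in rows, so rows that do not move let the fingers close. The tool returns the time, the measured TCP pose, the force, the opening and the grip force at its end. only (a regular expression) keeps the lines of the reply that match it, lines (a string "A,B") keeps lines A to B, and quiet returns only ok. Input that does not fit is refused with a message, and nothing moves.
- telemetry.get_obs(): the state, without advancing time (a new reading comes with each control period).
- imaging.get_image(name): name is "scene" or "top" or "wrist"; returns (picture, depth): 420x560x3 uint8, blue, green, red; 420x560 float32, m along the optical axis (not along the pixel's ray), 0 where there is no reading.
- imaging.camera_model(name): a dict with "vertical_fov" (degrees; the focal length in pixels is half the picture's height over the tangent of half this angle, whatever the lens; pixels are square), "cx", "cy" (the principal point, pixels), "eye" and "orientation" of the camera in the world; the wrist camera has in their place "T_tool_cam" (4x4, takes a point from camera to tool coordinates, whose origin is the TCP and whose axes are the flange's). Camera axes: x right, y up, looking along -z (the intrinsics and any distortion apply to the point x, -y, -z); pixel columns grow to the right and rows downward; lengths in m; the calibration is good to about 2 mm. A picture is of the moment at which its call begins: read the wrist's pose just before it. camera_model takes no time and is no camera call.
- r.finish_job(): hands the job in; it is judged then, once.
The state is a dict: "clock": time; "q": joint angles; "qvel": joint speeds; "joint_efforts": joint torques, N m; "eef_pos": TCP position; "tool_rot": TCP orientation; "ft_force": force on the tool from outside, world axes, zero at the start; "moment": the same for the moment, N m; "opening": finger opening in m; "grasp_force": force on a finger pad.
Only numpy, scipy, OpenCV 4.12 (cv2) and the standard library are available. Lean on these libraries where they do the work, as an engineer would, in place of code of your own. Each camera call takes 0.05 s, during which the arm holds its last target. There are 200 camera calls.

## Working session

There is one attempt and no reset: what is moved stays moved. The work goes in short steps, Python scripts to look and compute and a tool call to move; the robot and the scene stay as the last step left them, time stands still between calls to the robot, and variables do not carry over. Pictures are saved under pics/ and viewed, at most 10 in all, crops included, and the job is handed in when it is done.

```bash
ls; mkdir -p pics; python3 - <<'E'
from plant import r, imaging, telemetry
import cv2,numpy as np
for n in("scene","top"):
    im,d=imaging.get_image(n); cv2.imwrite(f"pics/{n}0.png",im); np.save(f"pics/{n}0.npy",d)
    print(n,imaging.camera_model(n))
print(imaging.camera_model("wrist")); print(telemetry.get_obs())
E
```

```text
pics
plant.py
scene {'vertical_fov': 51.33992588817276, 'cx': 283.34464974760033, 'cy': 210.80673522991495, 'eye': array([0.11310653, 0.68829965, 0.7559334 ]), 'orientation': array([-0.10598879,  0.41399129,  0.87695911, -0.21981881])}
top {'vertical_fov': 51.72867592683216, 'cx': 281.4925129007485, 'cy': 205.72908782851312, 'eye': array([ 0.36911325, -0.03680138,  0.9666883 ]), 'orientation': array([-0.03453095,  0.05905717,  0.70873235, -0.70215263])}
{'vertical_fov': 58.11160827903458, 'cx': 275.7282205620872, 'cy': 200.82200454883665, 'T_tool_cam': array([[-5.02422603e-04,  9.70049564e-01,  2.42906547e-01,
         6.68246160e-02],
       [ 9.99999706e-01,  3.46530322e-04,  6.84505500e-04,
        -9.23554999e-04],
       [ 5.79829778e-04,  2.42906820e-01, -9.70049453e-01,
        -1.47328203e-01],
       [ 0.00000000e+00,  0.00000000e+00,  0.00000000e+00,
         1.00000000e+00]])}
{'clock': 0.1, 'q': array([-1.18841018e+00,  1.31107024e-01,  1.48911966e+00, -3.51473802e-07,
        1.52301734e+00, -8.54127122e-02]), 'qvel': array([ 7.39156299e-04, -8.68660687e-04, -1.30173363e-03,  8.20859649e-04,
        2.57427375e-06, -5.73601764e-04]), 'joint_efforts': array([ 1.87310063e-03, -5.61340356e+01, -4.93093836e+01,  7.69622298e-02,
        2.91609485e-02, -7.21923266e-05]), 'eef_pos': array([ 0.27039118, -0.5350949 ,  0.23650741]), 'tool_rot': array([ 9.72769679e-01,  2.31772454e-01, -1.22326875e-04, -8.16573652e-04]), 'ft_force': array([ 0.18276492, -0.50590468,  0.16683445]), 'moment': array([0.00061748, 0.01309101, 0.00672575]), 'grasp_force': 0.0, 'opening': 0.09308021098919897}
```

View pics/top0.png

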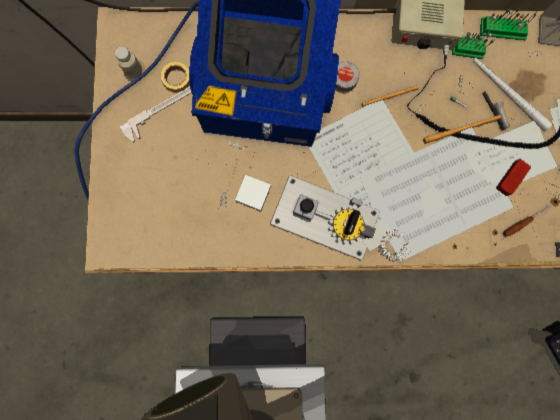

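View pics/scene0.png

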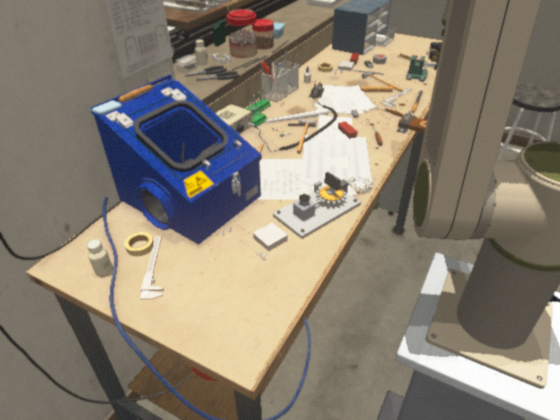

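The top view shows the fixture at about (328,217), plunger at about (307,206), knob at about (351,224), steel block at (253,193) and rings at (393,244). The blue box stands beyond, at (265,100).

```bash
cat > h.py <<'E'
import numpy as np
from scipy.spatial.transform import Rotation as R
from plant import r, imaging, telemetry
def cam(n,obs=None):
    m=imaging.camera_model(n); f=210/np.tan(np.radians(m["vertical_fov"])/2)
    T=np.eye(4)
    if n=="wrist":
        W=np.eye(4);W[:3,:3]=R.from_quat(obs["tool_rot"]).as_matrix();W[:3,3]=obs["eef_pos"]; T=W@m["T_tool_cam"]
    else: T[:3,:3]=R.from_quat(m["orientation"]).as_matrix();T[:3,3]=m["eye"]
    return f,m["cx"],m["cy"],T
def ray(c,u,v): 
    f,cx,cy,T=c; return T[:3,:3]@np.array([(u-cx)/f,-(v-cy)/f,-1]),T[:3,3]
def at_z(c,u,v,z): d,e=ray(c,u,v); return e+d*(z-e[2])/d[2]
def at_d(c,u,v,D): d,e=ray(c,u,v); return e+d*D
E
python3 - <<'E'
import cv2,numpy as np
from h import *
im=cv2.imread("pics/top0.png"); cv2.imwrite("pics/crop1.png",cv2.resize(im[160:275,225:425],None,fx=4,fy=4,interpolation=cv2.INTER_CUBIC))
D=np.load("pics/top0.npy");c=cam("top")
for u,v in [(307,205),(351,222),(253,193),(340,245),(265,130),(265,100),(280,15)]: print(u,v,at_d(c,u,v,D[v,u]))
E
```

```text
307 205 [ 0.48957536 -0.12209736  0.07055574]
351 222 [ 0.45101542 -0.20920043  0.09272328]
253 193 [ 0.52392761 -0.00779419  0.02022134]
340 245 [ 0.40775333 -0.19876645  0.0134079 ]
265 130 [ 0.640153   -0.03537453  0.10746067]
265 100 [ 0.68210714 -0.03586064  0.16411726]
280 15 [ 0.94691401 -0.07223318  0.01865463]
```

View pics/crop1.png

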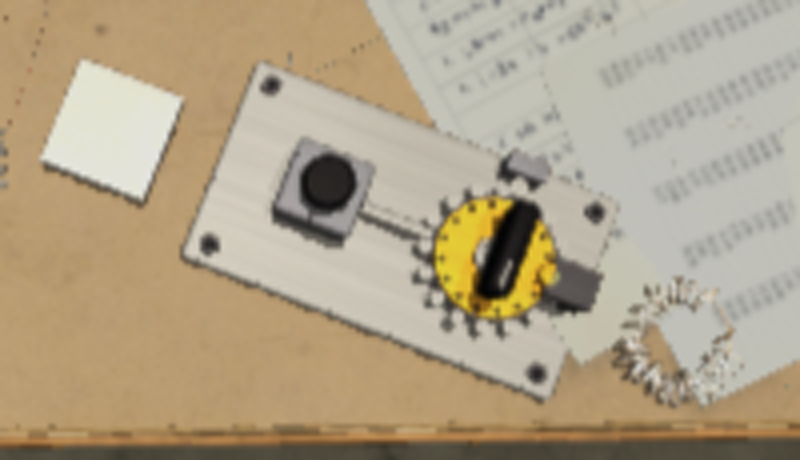

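The crop shows plate corners at (260,62), (615,205), (545,402) and (183,257). The cap is at (328,182), the knob bar's top runs from (525,205) to (494,292), and the ring bunch lies clear on the right.

```bash
python3 - <<'E'
from h import *
c=cam("top"); P=lambda x,y,z: at_z(c,225+x/4-.4,160+y/4-.4,z)
k=[P(260,62,.012),P(615,205,.012),P(545,402,.012),P(183,257,.012)]
for p in k: print(p)
ctr=sum(k)/4; ydir=(k[0]-k[1]+k[3]-k[2]); ydir/=np.linalg.norm(ydir); yaw=np.arctan2(ydir[1],ydir[0])
print("centre",ctr,"yaw of y",yaw,"len",np.linalg.norm(k[0]-k[1]),np.linalg.norm(k[0]-k[3]))
print("knob",ctr-.05*ydir,"plunger",ctr+.05*ydir)
pl=P(328,182,.072); a,b=P(525,205,.092),P(494,292,.092)
print("seen plunger",pl,"knob",(a+b)/2,a,b,"bar yaw",np.arctan2(*(a-b)[[1,0]]))
o=telemetry.get_obs(); M=R.from_quat(o["tool_rot"]).as_matrix(); print(M)
print("shift in tool axes", M.T@(np.r_[pl[:2],.16]-o["eef_pos"]))
E
```

```text
[ 0.56552274 -0.08977883  0.012     ]
[ 0.48311471 -0.28754198  0.012     ]
[ 0.37420984 -0.24416897  0.012     ]
[ 0.45597251 -0.04562986  0.012     ]
centre [ 0.46970495 -0.16677991  0.012     ] yaw of y 1.178060790642796 len 0.2142460000236711 0.11811174064881422
knob [ 0.45056909 -0.21297319  0.012     ] plunger [ 0.4888408  -0.12058663  0.012     ]
seen plunger [ 0.48917624 -0.12111782  0.072     ] knob [ 0.45171068 -0.21139424  0.092     ] [ 0.47390812 -0.22008702  0.092     ] [ 0.42951325 -0.20270146  0.092     ] bar yaw -0.373254277747777
[[ 8.92563029e-01  4.50922231e-01 -6.16510309e-04]
 [ 4.50922631e-01 -8.92561726e-01  1.53197218e-03]
 [ 1.40526808e-04 -1.64538018e-03 -9.99998636e-01]]
shift in tool axes [ 0.38194035 -0.27071916  0.07700662]
```

The manual's scale: shifts go in shares of 750 mm and turns go in shares of 2 rad. Converting my numbers, 0.382 m / 0.75 = 0.5093, -0.271 m / 0.75 = -0.3613, -1.8 rad / 2 = -0.9.

Request:
send_path([
  [0.0667, -0.0467, 0, 0, 0, -0.075],
  [0.1333, -0.0933, 0, 0, 0, -0.15],
  [0.1867, -0.1333, 0, 0, 0, -0.225],
  [0.24, -0.1733, 0, 0, 0, -0.3],
  [0.2933, -0.2067, 0, 0, 0, -0.375],
  [0.3467, -0.24, 0, 0, 0, -0.45],
  [0.3867, -0.2733, 0, 0, 0, -0.525],
  [0.4267, -0.3, 0, 0, 0, -0.6],
  [0.46, -0.3267, 0, 0, 0, -0.675],
  [0.4867, -0.3467, 0, 0, 0, -0.75],
  [0.5, -0.356, 0, 0, 0, -0.825],
  [0.5093, -0.3613, 0, 0, 0, -0.9],
], finger_gap=0)

```text
clock: 1.3
eef_pos: [0.4895, -0.1199, 0.237]
tool_rot: [0.42, 0.908, 0.0, -0.0]
ft_force: [0.4, 0.3, 0.0]
opening: 0.0028
grasp_force: 0.0
```

Request:
send_path([
  [0, 0, 0, 0, 0, -0.075],
  [0, 0, 0, 0, 0, -0.15],
  [0, 0, 0, 0, 0, -0.22],
  [0, 0, 0, 0, 0, -0.2435],
  [0, 0, 0, 0, 0, -0.2435],
  [0, 0, 0, 0, 0, -0.2435],
])

```text
clock: 1.9
eef_pos: [0.4892, -0.1213, 0.2371]
tool_rot: [0.193, 0.981, 0.0, -0.0]
ft_force: [0.1, 0.6, 0.3]
opening: 0.0004
grasp_force: 0.0
```

```bash
python3 - <<'E'
from h import *
import cv2
o=telemetry.get_obs(); im,d=imaging.get_image("wrist"); cv2.imwrite("pics/w1.png",im); np.save("pics/w1.npy",d); np.save("pics/w1o.npy",o,allow_pickle=True)
print(o["q"],o["tool_rot"],o["eef_pos"])
E
```

```text
[-3.44920463e-01 -1.30990061e-01  1.75009696e+00  3.11942150e-05
  1.52305139e+00 -1.52713307e+00] [ 1.93072495e-01  9.81184453e-01  5.78422404e-05 -2.77277524e-04] [ 0.48915272 -0.12132797  0.2371282 ]
```

View pics/w1.png

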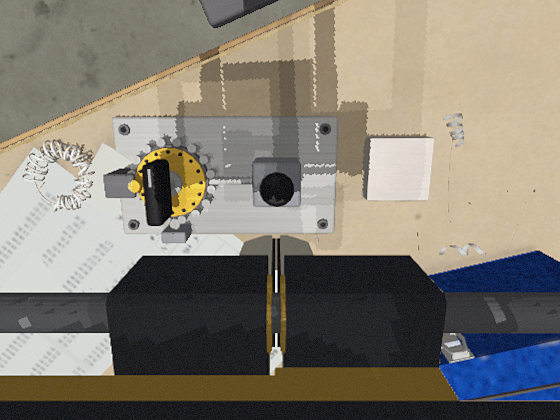

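The wrist view shows the cap at (276,189), the knob bar at about (158,193) and the fixture almost exactly square to the tool. The block (398,168) and rings (58,172) are clear.

```bash
python3 - <<'E'
from h import *
o=np.load("pics/w1o.npy",allow_pickle=True).item(); D=np.load("pics/w1.npy"); c=cam("wrist",o)
f,cx,cy,T=c
v,u=np.mgrid[100:240,90:345]; d=D[v,u]
p=np.stack([(u-cx)/f*d,-(v-cy)/f*d,-d],-1)@T[:3,:3].T+T[:3,3]
def fit(m,n):
    q=p[m]; z=np.median(q[:,2]); import cv2
    print(n,len(q),"z",z,cv2.minAreaRect((q[:,:2]*1000).astype(np.float32)),"mean",q.mean(0))
fit((p[...,2]>.084)&(p[...,2]<.1)&(u<190),"knob")
fit((p[...,2]>.065)&(p[...,2]<.08)&(u>240),"cap")
fit((p[...,2]>.006)&(p[...,2]<.018),"plate")
M=R.from_quat(o["tool_rot"]).as_matrix(); print(np.arctan2(M[1,1],M[0,1]),np.arctan2(M[1,0],M[0,0]))
E
```

```text
knob 1153 z 0.09124369370900703 ((452.3376159667969, -212.9673309326172), (14.77878189086914, 50.95744323730469), 68.23050689697266) mean [ 0.45205561 -0.21144579  0.09076366]
cap 923 z 0.07170678813584791 ((490.3604431152344, -120.37919616699219), (28.224905014038086, 29.741559982299805), 66.84077453613281) mean [ 0.4896269  -0.12034776  0.07155565]
plate 17505 z 0.011943488646691702 ((466.3897399902344, -180.24546813964844), (248.89878845214844, 120.04031372070312), 67.7267074584961) mean [ 0.4680411  -0.15543596  0.0120096 ]
1.1822111051995754 2.753007435641594
```

Converted, 0.14 m / 0.75 = 0.1867, 0.135 m / 0.75 = 0.18.

Request:
send_path([
  [0, 0, 0.0533, 0, 0, 0],
  [0, 0, 0.1067, 0, 0, 0],
  [0, 0, 0.1533, 0, 0, 0],
  [0, 0, 0.18, 0, 0, 0],
  [0, 0, 0.1867, 0, 0, 0],
  [0, 0, 0.1867, 0, 0, 0],
])

```text
clock: 2.55
eef_pos: [0.4889, -0.1212, 0.097]
tool_rot: [0.193, 0.981, 0.0, -0.001]
ft_force: [0.2, 0.3, 0.8]
opening: 0.0003
grasp_force: 0.0
```

Request:
send_path([
  [0, 0, 0.0053, 0, 0, 0],
  [0, 0, 0.0107, 0, 0, 0],
  [0, 0, 0.0147, 0, 0, 0],
  [0, 0, 0.0187, 0, 0, 0],
  [0, 0, 0.0213, 0, 0, 0],
  [0, 0, 0.0227, 0, 0, 0],
  [0, 0, 0.0227, 0, 0, 0],
])

```text
clock: 3.25
eef_pos: [0.4887, -0.1212, 0.0799]
tool_rot: [0.192, 0.981, 0.0, -0.001]
ft_force: [-0.6, -1.0, -0.1]
opening: 0.0007
grasp_force: 0.0
```

Converted, 0.0015 m / 0.75 = 0.002, 0.001 m / 0.75 = 0.0013.

Request:
send_path([
  [0, 0, 0.0013, 0, 0, 0],
  [0, 0, 0.002, 0, 0, 0],
  [0, 0, 0.002, 0, 0, 0],
])

```text
clock: 3.55
eef_pos: [0.4889, -0.1212, 0.079]
tool_rot: [0.192, 0.981, 0.0, -0.001]
ft_force: [-3.4, 0.3, 6.0]
opening: 0.0002
grasp_force: 2.7
```

Request:
send_path([
  [0, 0, 0.0013, 0, 0, 0],
  [0, 0, 0.0013, 0, 0, 0],
])

```text
clock: 3.75
eef_pos: [0.489, -0.1213, 0.0789]
tool_rot: [0.192, 0.981, 0.0, -0.001]
ft_force: [-6.9, 1.6, 14.0]
opening: 0.0003
grasp_force: 6.7
```

Converted, -0.14 m / 0.75 = -0.1867, -0.12 m / 0.75 = -0.16.

Request:
send_path([
  [0, 0, -0.0133, 0, 0, 0],
  [0, 0, -0.0533, 0, 0, 0],
  [0, 0, -0.1133, 0, 0, 0],
  [0, 0, -0.16, 0, 0, 0],
  [0, 0, -0.1867, 0, 0, 0],
  [0, 0, -0.1867, 0, 0, 0],
], finger_gap=0.06)

```text
clock: 4.35
eef_pos: [0.4913, -0.1221, 0.2222]
tool_rot: [0.192, 0.981, -0.001, 0.003]
ft_force: [0.4, -0.5, -0.4]
opening: 0.0437
grasp_force: 0.0
```

```bash
python3 - <<'E'
from h import *
import cv2
o=telemetry.get_obs(); im,D=imaging.get_image("wrist"); c=cam("wrist",o); cv2.imwrite("pics/w2.png",im)
f,cx,cy,T=c
v,u=np.mgrid[80:245,90:345]; d=D[v,u]
p=np.stack([(u-cx)/f*d,-(v-cy)/f*d,-d],-1)@T[:3,:3].T+T[:3,3]
near=np.hypot(p[...,0]-.49,p[...,1]+.1205)<.011
print("cap z",np.median(p[near][:,2]))
m=(p[...,2]>.084)&(p[...,2]<.1)&(np.hypot(p[...,0]-.452,p[...,1]+.213)<.04)
print(cv2.minAreaRect((p[m][:,:2]*1000).astype(np.float32)))
M=R.from_quat(o["tool_rot"]).as_matrix(); print(o["eef_pos"],o["q"][5],M.T@(np.r_[.4521,-.2128,.078]-o["eef_pos"]))
E
```

```text
cap z 0.060495198530530425
((452.7815856933594, -212.7286834716797), (14.070297241210938, 51.58690643310547), 67.89891052246094)
[ 0.49128275 -0.12209197  0.22215177] -1.528918232483246 [ 0.00304541 -0.09882746  0.14410699]
```

The cap sits at 60.5 mm with nothing touching it, so the plunger has caught. I'll go above the knob next.

Converted, -0.0986 m / 0.75 = -0.1315, 0.08 m / 0.75 = 0.1067.

Request:
send_path([
  [0, -0.0533, 0, 0, 0, 0],
  [0, -0.1, 0.0267, 0, 0, 0],
  [0, -0.1315, 0.0667, 0, 0, 0],
  [0, -0.1315, 0.1067, 0, 0, 0],
  [0, -0.1315, 0.1067, 0, 0, 0],
  [0, -0.1315, 0.1067, 0, 0, 0],
], finger_gap=0.06)

```text
clock: 5.0
eef_pos: [0.4511, -0.2119, 0.1366]
tool_rot: [0.192, 0.981, 0.001, -0.002]
ft_force: [0.2, 0.2, 1.1]
opening: 0.0599
grasp_force: 0.0
```

```bash
python3 - <<'E'
from h import *
o=telemetry.get_obs();M=R.from_quat(o["tool_rot"]).as_matrix(); print(o["eef_pos"],o["opening"],M.T@(np.r_[.4524,-.2128,.078]-o["eef_pos"]), np.arctan2(M[1,1],M[0,1]))
E
```

```text
[ 0.45105527 -0.21189267  0.13663383] 0.05994232931741763 [-0.00179939 -0.00037361  0.05862747] 1.1839610895627886
```

Converted, 0.0595 m / 0.75 = 0.0793, -0.001 m / 0.75 = -0.0013.

Request:
send_path([
  [-0.0013, 0, 0.04, 0, 0, 0],
  [-0.0013, 0, 0.0667, 0, 0, 0],
  [-0.0013, 0, 0.0793, 0, 0, 0],
  [-0.0013, 0, 0.0793, 0, 0, 0],
  [-0.0013, 0, 0.0793, 0, 0, 0],
], finger_gap=0.06)

```text
clock: 5.5
eef_pos: [0.454, -0.2133, 0.0799]
tool_rot: [0.192, 0.981, -0.0, 0.001]
ft_force: [0.4, 0.2, -0.2]
opening: 0.0602
grasp_force: 0.0
```

Request:
send_path([
  [0, 0, 0, 0, 0, 0],
  [0, 0, 0, 0, 0, 0],
  [0, 0, 0, 0, 0, 0],
  [0, 0, 0, 0, 0, 0],
  [0, 0, 0, 0, 0, 0],
  [0, 0, 0, 0, 0, 0],
], finger_gap=0, clamp_n=55)

```text
clock: 6.1
eef_pos: [0.453, -0.2131, 0.0784]
tool_rot: [0.192, 0.981, 0.0, -0.0]
ft_force: [1.1, 0.2, -0.3]
opening: 0.0165
grasp_force: 0.0
```

```bash
python3 - <<'E'
from h import *
o=telemetry.get_obs();M=R.from_quat(o["tool_rot"]).as_matrix(); print(o["eef_pos"],o["ft_force"],o["moment"],o["q"],np.arctan2(M[1,1],M[0,1]))
E
```

```text
[ 0.45302105 -0.21309658  0.07843869] [ 1.06187962  0.17879311 -0.25718074] [ 0.08357046 -0.15631515  0.00739272] [-5.42129675e-01  1.49539389e-03  1.92427754e+00  1.08231430e-06
  1.21589502e+00 -1.72606691e+00] 1.1839368624006787
```

Request:
send_path([
  [0, 0, 0, 0, 0, 0],
  [0, 0, 0, 0, 0, 0],
  [0, 0, 0, 0, 0, 0],
])

```text
clock: 6.4
eef_pos: [0.4527, -0.2137, 0.0784]
tool_rot: [0.192, 0.981, -0.0, -0.0]
ft_force: [-2.7, -5.4, 0.1]
opening: 0.0136
grasp_force: 55.0
```

Request:
send_path([
  [0, 0, 0, 0, 0, 0.04],
  [0, 0, 0, 0, 0, 0.08],
  [0, 0, 0, 0, 0, 0.12],
  [0, 0, 0, 0, 0, 0.16],
  [0, 0, 0, 0, 0, 0.1965],
  [0, 0, 0, 0, 0, 0.1965],
  [0, 0, 0, 0, 0, 0.1965],
])

```text
clock: 7.1
eef_pos: [0.453, -0.2133, 0.0784]
tool_rot: [0.379, 0.925, -0.0, 0.0]
ft_force: [-1.0, -4.7, 0.1]
opening: 0.0135
grasp_force: 55.0
```

```bash
python3 - <<'E'
from h import *
o=telemetry.get_obs();M=R.from_quat(o["tool_rot"]).as_matrix(); print(o["eef_pos"],o["ft_force"],o["moment"],o["q"][5],np.arctan2(M[1,1],M[0,1])-1.184)
E
```

```text
[ 0.45300995 -0.21334535  0.07844382] [-0.9995467  -4.7377904   0.13923278] [-0.63619731  0.05315953  0.00681245] -1.335234577688858 -0.3909236949816328
```

Converted, 0.393 rad / 2 = 0.1965.

Request:
send_path([
  [0, 0, 0, 0, 0, 0.04],
  [0, 0, 0, 0, 0, 0.08],
  [0, 0, 0, 0, 0, 0.12],
  [0, 0, 0, 0, 0, 0.16],
  [0, 0, 0, 0, 0, 0.1965],
  [0, 0, 0, 0, 0, 0.1965],
  [0, 0, 0, 0, 0, 0.1965],
])

```text
clock: 7.8
eef_pos: [0.4533, -0.2131, 0.0785]
tool_rot: [0.552, 0.834, 0.0, 0.0]
ft_force: [1.5, -1.7, -2.2]
opening: 0.0136
grasp_force: 55.0
```

Request:
send_path([
  [0, 0, 0, 0, 0, 0.04],
  [0, 0, 0, 0, 0, 0.08],
  [0, 0, 0, 0, 0, 0.12],
  [0, 0, 0, 0, 0, 0.16],
  [0, 0, 0, 0, 0, 0.196],
  [0, 0, 0, 0, 0, 0.196],
  [0, 0, 0, 0, 0, 0.196],
  [0, 0, 0, 0, 0, 0.196],
])

```text
clock: 8.6
eef_pos: [0.4538, -0.213, 0.0785]
tool_rot: [0.704, 0.71, 0.0, 0.001]
ft_force: [5.2, -3.2, -4.4]
opening: 0.0135
grasp_force: 55.0
```

```bash
python3 - <<'E'
from h import *
import cv2
o=telemetry.get_obs();M=R.from_quat(o["tool_rot"]).as_matrix(); print(o["eef_pos"],o["ft_force"],o["moment"],o["q"][5],np.arctan2(M[1,1],M[0,1])-1.184)
im,_=imaging.get_image("wrist");cv2.imwrite("pics/w3.png",im)
im,_=imaging.get_image("top");cv2.imwrite("pics/t3.png",cv2.resize(im[160:275,225:425],None,fx=4,fy=4,interpolation=cv2.INTER_CUBIC))
E
```

```text
[ 0.45376265 -0.21304707  0.07846371] [ 5.18166983 -3.16687366 -4.36856138] [-0.5767398  -0.80636356 -0.02841629] -0.5509160949840994 -1.1751138954004396
```

View pics/w3.png

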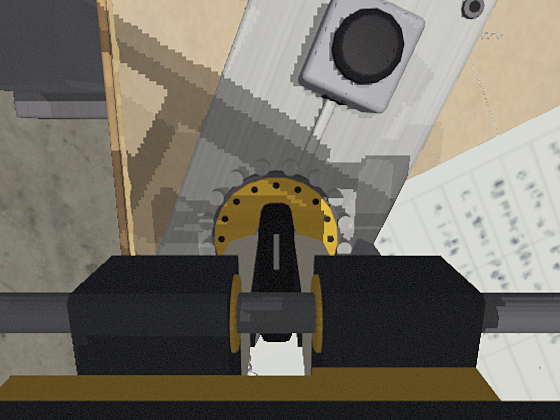

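View pics/t3.png

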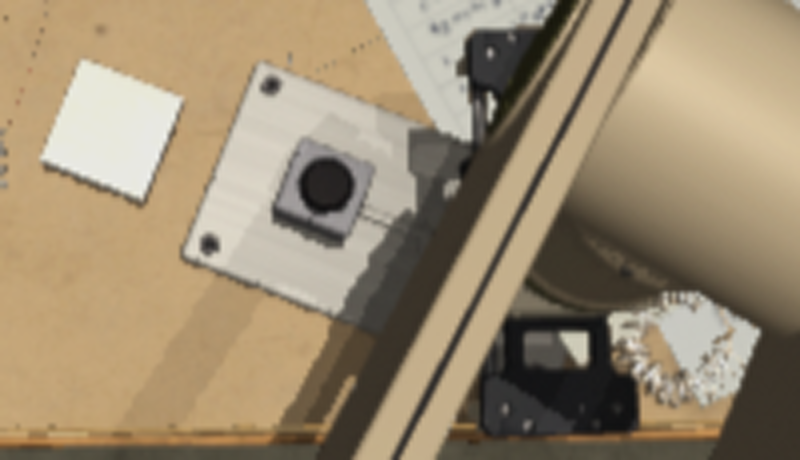

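The wrist view shows the bar squarely between the fingers at (277,240), turned by 1.175 rad with almost no moment left, so it's on the third stop. The cap is still down at (368,46). The top view shows the block at (112,130) and the rings at (680,350), neither moved.

```bash
python3 -c "
from plant import r, imaging, telemetry
print(r.finish_job())"
```

```text
the job is handed in; nothing more can be done
None
```

I pushed the plunger down until it caught, turned the knob clockwise three clicks (arm measured 1.175 rad; the third stop is 1.178), and handed the job in still gripping it at 55 N; the block and ring gauges weren't moved.

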